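# Spread drill-core pieces and scan the tray

## Task

The five stone core pieces lie heaped in the scanning tray: spread them into an even single layer on the tray floor, like the five on a die (one towards each corner, one in the middle), each standing on a flat face with at least a core's width of bare floor between any two. Then slide the scan bar right across to the stop at the other end, without its hitting a core, and let go. Leave everything else where it is, including the scale bar in the tray.

Things in the scene. Friction and masses are not known exactly. Their poses are not given: they have to be found in the camera images.
- tray_floor (a point): centre of the upper face of the tray floor (6 mm above the table). The fixed aluminium scanning tray has a flat floor 270 mm (its x) by 380 mm (its y), walls 6 mm thick rising 18 mm above the floor, and outside the two long walls a dark rail along y (outer size of the whole tray 350 x 560 mm). x, y: the tray's axes, z up. Tray yaw varies a little.
- scanbar (a joint): travel of the grey scan bar along the tray's +y, in m: 0 to 0.03 when parked at the tray's -y end, 0.47 at the stop at the +y end. Friction about 2 N plus light damping (8 N s/m); it stays where it is left. The bar bridges the tray along x, is 40 mm wide (feet 60 mm), its underside 46 mm and its top 64 mm above the tray floor; parked or at the far stop it stands clear outside the tray's end walls.
- scanbar_grip (a point): centre of the grip fin on top of the scan bar, mid-way along it: black, 60 mm (tray x) by 16 mm (tray y) by 28 mm high, its foot on the bar's top, its top 92 mm above the tray floor; the point is 78 mm above the tray floor. It can be pinched from above across its 16 mm, or pushed. Its axes are the tray's.
- core0_center (a point): centre of a dark grey-brown sawn stone core piece, a cylinder 60 mm in diameter and 40 mm tall, about 0.3 kg. All five are alike and stand on a flat sawn face (z along the cylinder), the lower three of the heap close together on the tray floor, the other two on top of them; which way up does not matter.
- core0: the same core piece 0; origin at the centre of one flat face (the lower one at the start)
- core1_center (a point): centre of a dark grey-brown sawn stone core piece, a cylinder 60 mm in diameter and 40 mm tall, about 0.3 kg. All five are alike and stand on a flat sawn face (z along the cylinder), the lower three of the heap close together on the tray floor, the other two on top of them; which way up does not matter.
- core1: the same core piece 1; origin at the centre of one flat face (the lower one at the start)
- core2_center (a point): centre of a dark grey-brown sawn stone core piece, a cylinder 60 mm in diameter and 40 mm tall, about 0.3 kg. All five are alike and stand on a flat sawn face (z along the cylinder), the lower three of the heap close together on the tray floor, the other two on top of them; which way up does not matter.
- core2: the same core piece 2; origin at the centre of one flat face (the lower one at the start)
- core3_center (a point): centre of a dark grey-brown sawn stone core piece, a cylinder 60 mm in diameter and 40 mm tall, about 0.3 kg. All five are alike and stand on a flat sawn face (z along the cylinder), the lower three of the heap close together on the tray floor, the other two on top of them; which way up does not matter.
- core3: the same core piece 3; origin at the centre of one flat face (the lower one at the start)
- core4_center (a point): centre of a dark grey-brown sawn stone core piece, a cylinder 60 mm in diameter and 40 mm tall, about 0.3 kg. All five are alike and stand on a flat sawn face (z along the cylinder), the lower three of the heap close together on the tray floor, the other two on top of them; which way up does not matter.
- core4: the same core piece 4; origin at the centre of one flat face (the lower one at the start)
- scale: black and white photo scale bar, 20 x 100 x 8 mm, lying inside the tray against the middle of its -x wall (its centre 14 mm from the wall, within 25 mm of the middle of its length), origin under its centre; bystander
- brush: hand brush lying beside the near corner of the tray, at the +y side; bystander
- washbottle: white wash bottle, 68 mm across, 160 mm tall, origin under its centre; bystander
- jar: glass sample jar with black cap, 60 mm across, 80 mm tall; bystander
- lens: hand lens, 84 mm rim and black handle, lying flat; bystander

How it is judged:
On the way, in this order (a step that is already met when the one before it is completed fails the run):
1. the five cores are spread in a single layer, one towards each corner and one in the middle, while the scan bar is still parked (z of core0_center in the frame of tray_floor between 0.014 and 0.025 m and z of core1_center in the frame of tray_floor between 0.014 and 0.025 m and z of core2_center in the frame of tray_floor between 0.014 and 0.025 m and z of core3_center in the frame of tray_floor between 0.014 and 0.025 m and z of core4_center in the frame of tray_floor between 0.014 and 0.025 m and horizontal distance between each of core1_center, core2_center, core3_center, core4_center and core0_center above 0.117 m and horizontal distance between each of core2_center, core3_center, core4_center and core1_center above 0.117 m and horizontal distance between each of core3_center, core4_center and core2_center above 0.117 m and horizontal distance between core4_center and core3_center above 0.117 m and ((x of core0_center in the frame of tray_floor below -0.035 m and y of core0_center in the frame of tray_floor between -0.161 and -0.06 m) or (x of core1_center in the frame of tray_floor below -0.035 m and y of core1_center in the frame of tray_floor between -0.161 and -0.06 m) or (x of core2_center in the frame of tray_floor below -0.035 m and y of core2_center in the frame of tray_floor between -0.161 and -0.06 m) or (x of core3_center in the frame of tray_floor below -0.035 m and y of core3_center in the frame of tray_floor between -0.161 and -0.06 m) or (x of core4_center in the frame of tray_floor below -0.035 m and y of core4_center in the frame of tray_floor between -0.161 and -0.06 m)) and ((x of core0_center in the frame of tray_floor below -0.035 m and y of core0_center in the frame of tray_floor between 0.06 and 0.161 m) or (x of core1_center in the frame of tray_floor below -0.035 m and y of core1_center in the frame of tray_floor between 0.06 and 0.161 m) or (x of core2_center in the frame of tray_floor below -0.035 m and y of core2_center in the frame of tray_floor between 0.06 and 0.161 m) or (x of core3_center in the frame of tray_floor below -0.035 m and y of core3_center in the frame of tray_floor between 0.06 and 0.161 m) or (x of core4_center in the frame of tray_floor below -0.035 m and y of core4_center in the frame of tray_floor between 0.06 and 0.161 m)) and ((x of core0_center in the frame of tray_floor above 0.035 m and y of core0_center in the frame of tray_floor between -0.161 and -0.06 m) or (x of core1_center in the frame of tray_floor above 0.035 m and y of core1_center in the frame of tray_floor between -0.161 and -0.06 m) or (x of core2_center in the frame of tray_floor above 0.035 m and y of core2_center in the frame of tray_floor between -0.161 and -0.06 m) or (x of core3_center in the frame of tray_floor above 0.035 m and y of core3_center in the frame of tray_floor between -0.161 and -0.06 m) or (x of core4_center in the frame of tray_floor above 0.035 m and y of core4_center in the frame of tray_floor between -0.161 and -0.06 m)) and ((x of core0_center in the frame of tray_floor above 0.035 m and y of core0_center in the frame of tray_floor between 0.06 and 0.161 m) or (x of core1_center in the frame of tray_floor above 0.035 m and y of core1_center in the frame of tray_floor between 0.06 and 0.161 m) or (x of core2_center in the frame of tray_floor above 0.035 m and y of core2_center in the frame of tray_floor between 0.06 and 0.161 m) or (x of core3_center in the frame of tray_floor above 0.035 m and y of core3_center in the frame of tray_floor between 0.06 and 0.161 m) or (x of core4_center in the frame of tray_floor above 0.035 m and y of core4_center in the frame of tray_floor between 0.06 and 0.161 m)) and ((x of core0_center in the frame of tray_floor between -0.045 and 0.045 m and y of core0_center in the frame of tray_floor between -0.06 and 0.06 m) or (x of core1_center in the frame of tray_floor between -0.045 and 0.045 m and y of core1_center in the frame of tray_floor between -0.06 and 0.06 m) or (x of core2_center in the frame of tray_floor between -0.045 and 0.045 m and y of core2_center in the frame of tray_floor between -0.06 and 0.06 m) or (x of core3_center in the frame of tray_floor between -0.045 and 0.045 m and y of core3_center in the frame of tray_floor between -0.06 and 0.06 m) or (x of core4_center in the frame of tray_floor between -0.045 and 0.045 m and y of core4_center in the frame of tray_floor between -0.06 and 0.06 m)) and linear speed of each of core0, core1, core2, core3, core4 below 0.02 m/s and value of joint scanbar below 0.06 m), for 0.2 s.
2. the scan bar is at the stop at the other end (value of joint scanbar above 0.458 m), for 0.2 s.
At the end, for the whole second after the job is handed in: All cores stand still, flat on the tray floor (centre 14-25 mm above it), centres over 117 mm apart: one towards each corner (over 35 mm in x and 60-161 mm in y from the middle), one in the middle (within 45 mm in x, 60 mm in y); the scan bar within 12 mm of its far stop (z of core0_center in the frame of tray_floor between 0.014 and 0.025 m and z of core1_center in the frame of tray_floor between 0.014 and 0.025 m and z of core2_center in the frame of tray_floor between 0.014 and 0.025 m and z of core3_center in the frame of tray_floor between 0.014 and 0.025 m and z of core4_center in the frame of tray_floor between 0.014 and 0.025 m and horizontal distance between each of core1_center, core2_center, core3_center, core4_center and core0_center above 0.117 m and horizontal distance between each of core2_center, core3_center, core4_center and core1_center above 0.117 m and horizontal distance between each of core3_center, core4_center and core2_center above 0.117 m and horizontal distance between core4_center and core3_center above 0.117 m and ((x of core0_center in the frame of tray_floor below -0.035 m and y of core0_center in the frame of tray_floor between -0.161 and -0.06 m) or (x of core1_center in the frame of tray_floor below -0.035 m and y of core1_center in the frame of tray_floor between -0.161 and -0.06 m) or (x of core2_center in the frame of tray_floor below -0.035 m and y of core2_center in the frame of tray_floor between -0.161 and -0.06 m) or (x of core3_center in the frame of tray_floor below -0.035 m and y of core3_center in the frame of tray_floor between -0.161 and -0.06 m) or (x of core4_center in the frame of tray_floor below -0.035 m and y of core4_center in the frame of tray_floor between -0.161 and -0.06 m)) and ((x of core0_center in the frame of tray_floor below -0.035 m and y of core0_center in the frame of tray_floor between 0.06 and 0.161 m) or (x of core1_center in the frame of tray_floor below -0.035 m and y of core1_center in the frame of tray_floor between 0.06 and 0.161 m) or (x of core2_center in the frame of tray_floor below -0.035 m and y of core2_center in the frame of tray_floor between 0.06 and 0.161 m) or (x of core3_center in the frame of tray_floor below -0.035 m and y of core3_center in the frame of tray_floor between 0.06 and 0.161 m) or (x of core4_center in the frame of tray_floor below -0.035 m and y of core4_center in the frame of tray_floor between 0.06 and 0.161 m)) and ((x of core0_center in the frame of tray_floor above 0.035 m and y of core0_center in the frame of tray_floor between -0.161 and -0.06 m) or (x of core1_center in the frame of tray_floor above 0.035 m and y of core1_center in the frame of tray_floor between -0.161 and -0.06 m) or (x of core2_center in the frame of tray_floor above 0.035 m and y of core2_center in the frame of tray_floor between -0.161 and -0.06 m) or (x of core3_center in the frame of tray_floor above 0.035 m and y of core3_center in the frame of tray_floor between -0.161 and -0.06 m) or (x of core4_center in the frame of tray_floor above 0.035 m and y of core4_center in the frame of tray_floor between -0.161 and -0.06 m)) and ((x of core0_center in the frame of tray_floor above 0.035 m and y of core0_center in the frame of tray_floor between 0.06 and 0.161 m) or (x of core1_center in the frame of tray_floor above 0.035 m and y of core1_center in the frame of tray_floor between 0.06 and 0.161 m) or (x of core2_center in the frame of tray_floor above 0.035 m and y of core2_center in the frame of tray_floor between 0.06 and 0.161 m) or (x of core3_center in the frame of tray_floor above 0.035 m and y of core3_center in the frame of tray_floor between 0.06 and 0.161 m) or (x of core4_center in the frame of tray_floor above 0.035 m and y of core4_center in the frame of tray_floor between 0.06 and 0.161 m)) and ((x of core0_center in the frame of tray_floor between -0.045 and 0.045 m and y of core0_center in the frame of tray_floor between -0.06 and 0.06 m) or (x of core1_center in the frame of tray_floor between -0.045 and 0.045 m and y of core1_center in the frame of tray_floor between -0.06 and 0.06 m) or (x of core2_center in the frame of tray_floor between -0.045 and 0.045 m and y of core2_center in the frame of tray_floor between -0.06 and 0.06 m) or (x of core3_center in the frame of tray_floor between -0.045 and 0.045 m and y of core3_center in the frame of tray_floor between -0.06 and 0.06 m) or (x of core4_center in the frame of tray_floor between -0.045 and 0.045 m and y of core4_center in the frame of tray_floor between -0.06 and 0.06 m)) and linear speed of each of core0, core1, core2, core3, core4 below 0.02 m/s and value of joint scanbar above 0.458 m); the robot touches nothing.
It fails at once if the scan bar is pressed against a core with more than 4 N (contact force between scanbar and core0 above 4 N or contact force between scanbar and core1 above 4 N or contact force between scanbar and core2 above 4 N or contact force between scanbar and core3 above 4 N or contact force between scanbar and core4 above 4 N).
It fails at once if a bystander (scale bar, brush, wash bottle, jar, lens) is moved by more than 25 mm (distance of any of scale, brush, washbottle, jar, lens from where it was at the start of the episode above 0.025 m).
It also fails if it takes over 72 s, if anything falls off the work surface, if the arm or the gripper's body presses on something with over 40 N, if the wrist force passes 120 N, or if a joint passes its speed limit or range.

## Robot

A 6-joint arm with a two-finger parallel gripper is mounted at the origin on the work surface. World frame = base frame: x ahead of the robot, y to its left, z up, the work surface at z = 0. Lengths are in m, angles in rad, forces in N, time in s.
With the tool pointing down it reaches from about 0.325 to 0.85 m from the base axis. Payload 4.4 kg.
Tool frame: the origin (TCP) lies between the finger pads; the fingertips stand 14 mm ahead of it and the grasp point (between the pads) lies 5 mm behind it (r.nose_length is the distance from the TCP to the fingertips, in m); z points along the fingers, y is the direction in which the jaws open and shut (so a half turn about z gives the same grasp; the last joint's range is limited). The gripper opens to 94 mm and grips with 3 to 60 N. Pads are 16 mm wide; open, the fingers measure 119 mm over their backs; the gripper's body (75 mm by 177 mm) begins 78 mm behind the grasp point.
Start: joints at [-1.266, 0.207, 1.542, -0, 1.393, -0.15], TCP at [0.253, -0.516, 0.219] pointing down, gripper open.
Joint ranges: [-2.73, 2.73], [-0.86, 2.22], [0.23, 2.46], [-1.11, 4.25], [0.08, 2.63], [-2.82, 2.82]. Speed limits (rad/s): [2.79, 2.79, 3.14, 3.14, 3.14, 3.14].

## Interface

Orientations are given as [roll, pitch, yaw] about the fixed x, y, z axes, in that order (R = Rz(yaw) Ry(pitch) Rx(roll)).
In Python, from bench import readout, camera, calibration, r gives the robot as it stands. The module is installed in compiled form; this text tells all that it offers.
- The arm moves only by the tool drive_tool, never from a script. Its arguments are lists of equal length, an entry for each row: "translation": the shift along the tool's x, y, z in cm, a list of three; "delta_rot": the turn, a rotation vector about the tool's x, y, z in rad, a list of three. In form: {"translation": [[tx, ty, tz], ...], "delta_rot": [[wx, wy, wz], ...]}. A call has 1 to 5 rows; each row is the pose to reach, as a shift and turn from the pose commanded when the call began, along the tool's axes at that moment; what a row does not reach only later rows make up. A row lasts 1/10 s, in which the tool goes at most 50 mm and 8.59 degrees, less where a joint would pass 70% of its speed; a pose out of reach is approached as far as the arm can. A call with a gripper value outside its range is refused whole. "hand" is the finger opening in cm, from 0 to 9.4, set as the call begins (left out, the last holds). The fingers move at their own pace and stop on an object; "newtons" is the grip in N (left out, the last holds). Time passes only in rows, so rows that repeat a pose let the fingers close. It gives the time, the measured TCP pose, the force and the opening at its end, in the units of the state.
- readout.sense(): the state, without advancing time (a new reading comes with each control period).
- camera(name): name is "scene" or "top"; returns the picture (420x560x3 uint8, blue, green, red); there is no depth.
- calibration(name): a dict with "mtx" (3x3 intrinsics, pixels), "extrinsics" (4x4, takes a point from camera to world coordinates). Camera axes: x right, y up, looking along -z (the intrinsics and any distortion apply to the point x, -y, -z); pixel columns grow to the right and rows downward; lengths in m; the calibration is good to about 2 mm. A picture is of the moment at which its call begins. calibration takes no time and is no camera call.
- r.close_job(): hands the job in, once; it reports no verdict.
The state is a dict: "time_s": time; "joint_positions": joint angles; "qd": joint speeds; "joint_torque": joint torques, N m; "eef_pos": TCP position; "ee_rot": TCP orientation; "ft_force": force on the tool from outside, world axes, zero at the start; "moment": the same for the moment, N m; "gripper_width": finger opening in m.
Only numpy, scipy, OpenCV 4.12 (cv2) and the standard library are available. Lean on these libraries where they do the work, as an engineer would, in place of code of your own. Each camera call takes 0.05 s, during which the arm holds its last target.

## Working session

There is one attempt and no reset: what is moved stays moved. The work goes in short steps, Python scripts to look and compute and a tool call to move; the robot and the scene stay as the last step left them, time stands still between calls to the robot, and variables do not carry over. Pictures are saved under pics/ and viewed, and the job is handed in when it is done.

Besides the shell and the picture viewer there is one more tool, called after "Call:" by a JSON object that holds its "name" and its "arguments". drive_tool: Moves the arm, as the interface text tells. Its arguments: {"type":"object","properties":{"translation":{"type":"array","items":{"type":"array","items":{"type":"number"}}},"delta_rot":{"type":"array","items":{"type":"array","items":{"type":"number"}}},"hand":{"type":"number"},"newtons":{"type":"number"}},"required":["translation","delta_rot"]}

```bash
mkdir -p pics; python3 - <<'E'
from bench import readout,camera,calibration,r
import cv2
for n in("scene","top"):
    cv2.imwrite(f"pics/{n}0.png",camera(n)); c=calibration(n); print(n,c)
print(readout.sense()); print(r.nose_length)
E
```

```text
scene {'mtx': array([[487.83641245,   0.        , 282.41094274],
       [  0.        , 487.83641245, 209.77005165],
       [  0.        ,   0.        ,   1.        ]]), 'extrinsics': array([[ 0.82173952, -0.42619979,  0.37828282,  1.00406565],
       [ 0.56975313,  0.60140763, -0.56008056, -0.82188984],
       [ 0.01120404,  0.67576816,  0.73702908,  1.14160386],
       [ 0.        ,  0.        ,  0.        ,  1.        ]])}
top {'mtx': array([[476.45572397,   0.        , 284.32446123],
       [  0.        , 476.45572397, 210.45605144],
       [  0.        ,   0.        ,   1.        ]]), 'extrinsics': array([[-0.02732861,  0.99254979, -0.1187353 ,  0.26613028],
       [-0.99960448, -0.02634613,  0.00983661,  0.00786971],
       [ 0.00663511,  0.11895716,  0.99287722,  1.60661686],
       [ 0.        ,  0.        ,  0.        ,  1.        ]])}
{'time_s': 0.1, 'joint_positions': array([-1.26549900e+00,  2.07343574e-01,  1.54279827e+00, -2.25374806e-07,
        1.39354146e+00, -1.50494664e-01]), 'qd': array([-0.00232516, -0.00081269, -0.00272517,  0.00025461,  0.00106451,
       -0.00107145]), 'joint_torque': array([-1.01401340e-03, -3.71864462e+01, -2.82290840e+01,  6.99565862e-02,
        3.11422523e-02, -4.97534472e-05]), 'eef_pos': array([ 0.25287594, -0.51561678,  0.21840801]), 'ee_rot': array([-3.13952560e+00, -3.13226002e-04,  4.55791709e-01]), 'ft_force': array([ 0.6506509 , -0.17789816,  0.26438586]), 'moment': array([ 0.01504047, -0.00937603,  0.0157521 ]), 'gripper_width': 0.09389691643811121}
0.014
```

View pics/scene0.png

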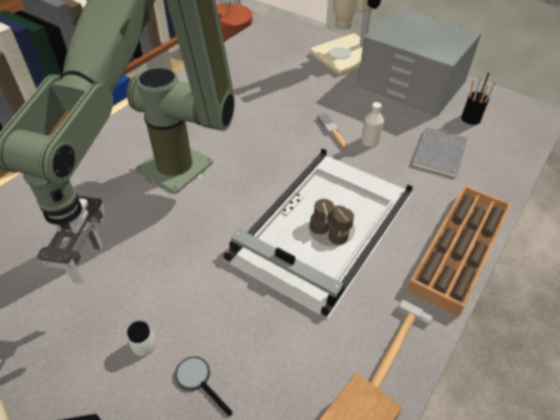

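View pics/top0.png

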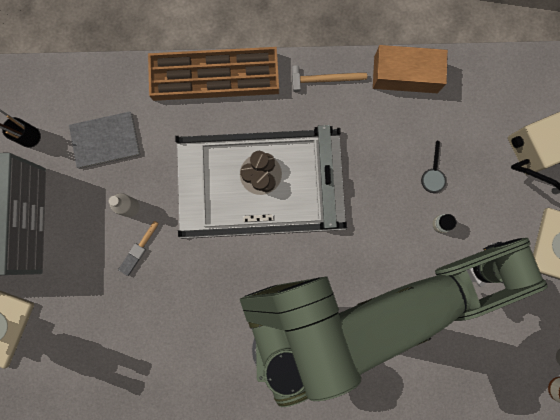

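```bash
cat > h.py <<'E'
import numpy as np,cv2
from bench import readout,camera,calibration,r
C={n:calibration(n) for n in("scene","top")}
def w2p(n,P):
    E=C[n]["extrinsics"];P=np.atleast_2d(P).astype(float);q=(P-E[:3,3])@E[:3,:3]
    q=q*[1,-1,-1];p=q@C[n]["mtx"].T;return p[:,:2]/p[:,2:]
def p2w(n,uv,z):
    E=C[n]["extrinsics"];uv=np.atleast_2d(uv).astype(float)
    d=np.c_[uv,np.ones(len(uv))]@np.linalg.inv(C[n]["mtx"]).T*[1,-1,-1]
    d=d@E[:3,:3].T;t=(z-E[2,3])/d[:,2];return E[:3,3]+d*t[:,None]
def crop(img,x0,y0,w,h,s,fn): cv2.imwrite(fn,cv2.resize(img[y0:y0+h,x0:x0+w],None,fx=s,fy=s,interpolation=cv2.INTER_CUBIC))
E
python3 - <<'E'
from h import *
t=cv2.imread("pics/top0.png");s=cv2.imread("pics/scene0.png")
crop(t,165,115,190,130,4,"pics/t0c.png");crop(s,215,140,200,180,3.3,"pics/s0c.png")
crop(t,225,140,70,90,6.5,"pics/t0d.png")
E
```

```text
(no output)
```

View pics/t0c.png

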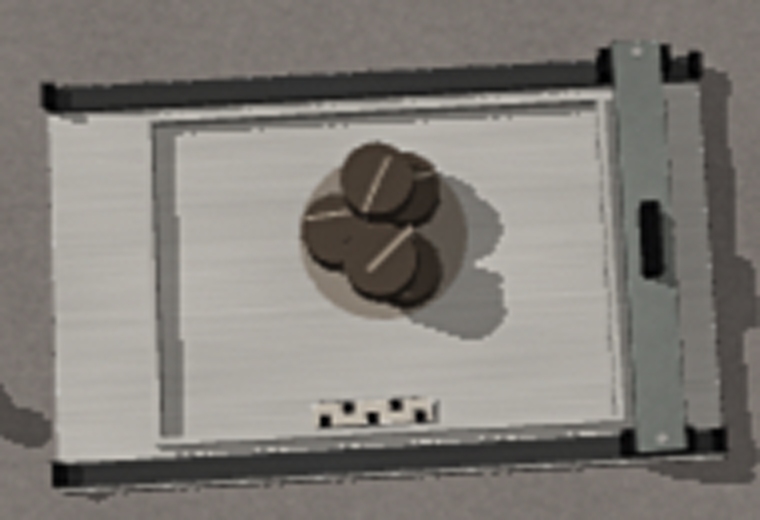

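View pics/s0c.png

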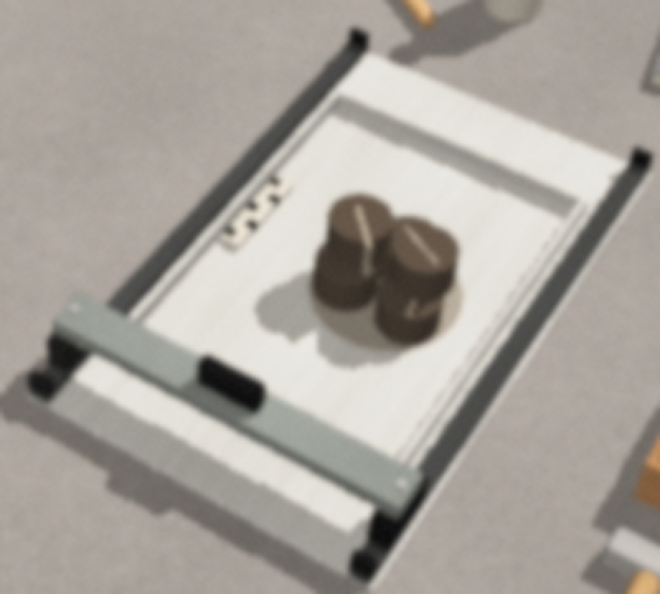

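View pics/t0d.png

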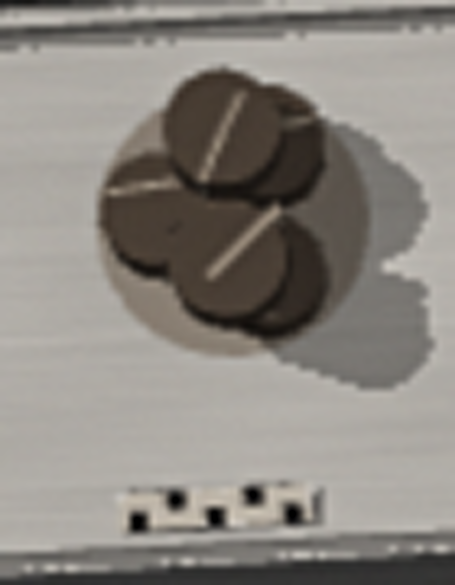

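```bash
cat >> h.py <<'E'
E
python3 - <<'E'
from h import *
f=lambda l,s,o:(np.array(l,float)+.5)/s-.5+np.array(o)
ic=p2w("top",f([(152,122),(162,442),(622,420),(605,100)],4,(165,115)),.024)
print(ic.round(4)); print("ctr",ic.mean(0), np.linalg.norm(np.diff(ic[[0,1,2,3,0]],axis=0),axis=1))
oc=p2w("top",f([(47,108),(55,465)],4,(165,115)),.006);print(oc)
g=p2w("top",f([(651,238)],4,(165,115)),.098);print("grip",g)
A=p2w("top",f([(223,127),(230,262)],6.5,(225,140)),.086)
B=p2w("top",f([(270,147),(155,214),(272,282)],6.5,(225,140)),.046);print(A.round(4),B.round(4))
E
```

```text
[[ 0.6862  0.2636  0.024 ]
 [ 0.4132  0.2571  0.024 ]
 [ 0.4214 -0.1265  0.024 ]
 [ 0.6955 -0.1219  0.024 ]]
ctr [0.55409164 0.06807091 0.024     ] [0.2730737  0.38371054 0.27418874 0.38559956]
[[0.70562308 0.35648766 0.006     ]
 [0.39789457 0.34990859 0.006     ]]
grip [[ 0.56065624 -0.1488916   0.098     ]]
[[0.6184 0.071  0.086 ]
 [0.5497 0.0689 0.086 ]] [[0.6166 0.0487 0.046 ]
 [0.5831 0.1084 0.046 ]
 [0.5463 0.0493 0.046 ]]
```

```bash
cat >> h.py <<'E'
TX,TY,YAW=0.5541,0.0681,0.0227
def T2W(P):
    P=np.atleast_2d(P).astype(float);c,s=np.cos(YAW),np.sin(YAW)
    return np.c_[TX+c*P[:,0]-s*P[:,1],TY+s*P[:,0]+c*P[:,1],P[:,2]+.006]
def W2T(P):
    P=np.atleast_2d(P).astype(float);c,s=np.cos(YAW),np.sin(YAW);d=P-[TX,TY,.006]
    return np.c_[c*d[:,0]+s*d[:,1],-s*d[:,0]+c*d[:,1],d[:,2]]
def overlay(n,img,items,box,s,fn):
    x0,y0,w,h=box;o=cv2.resize(img[y0:y0+h,x0:x0+w],None,fx=s,fy=s,interpolation=cv2.INTER_CUBIC)
    for P,col in items:
        p=((w2p(n,P)+.5-[x0,y0])*s-.5)
        cv2.polylines(o,[np.round(p*16).astype(int)],True,col,1,cv2.LINE_AA,4)
    cv2.imwrite(fn,o)
def rect(hx,hy,z,cy=0): return T2W([(-hx,cy-hy,z),(hx,cy-hy,z),(hx,cy+hy,z),(-hx,cy+hy,z)])
def circ(x,y,z,rr=.03):
    a=np.linspace(0,2*np.pi,49)[:-1];return np.c_[x+rr*np.cos(a),y+rr*np.sin(a),0*a+z]
E
cat > ov.py <<'E'
from h import *
t=cv2.imread("pics/top0.png");s=cv2.imread("pics/scene0.png")
R=(0,0,255);G=(0,255,0);B=(255,0,0)
it=[(rect(.135,.19,.018),R),(rect(.135,.19,0),G),(rect(.175,.28,-.006),B)]
for x,y in[(.6184,.071),(.5497,.0689)]: it+=[(circ(x,y,.086),(0,255,255))]
for x,y in[(.6166,.0487),(.5831,.1084),(.5463,.0493)]: it+=[(circ(x,y,.046),G)]
overlay("top",t,it,(165,115,190,130),4,"pics/ot.png");overlay("scene",s,it,(215,140,200,180),3.3,"pics/os.png")
E
python3 ov.py
```

```text
(no output)
```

View pics/ot.png

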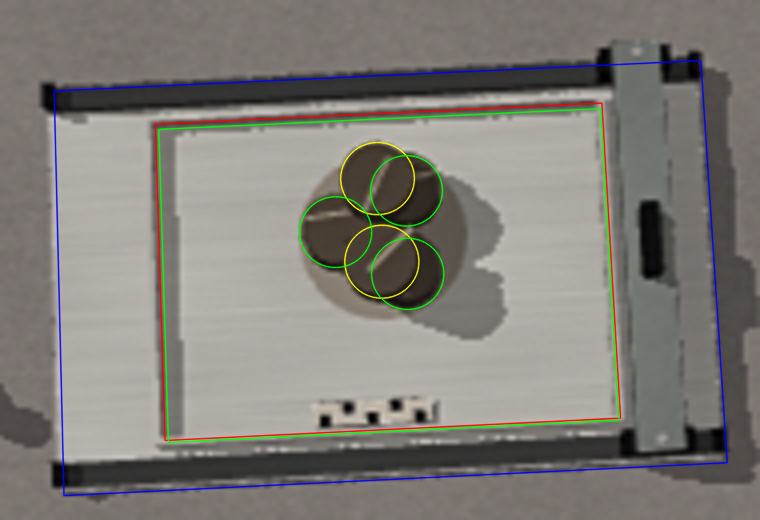

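View pics/os.png

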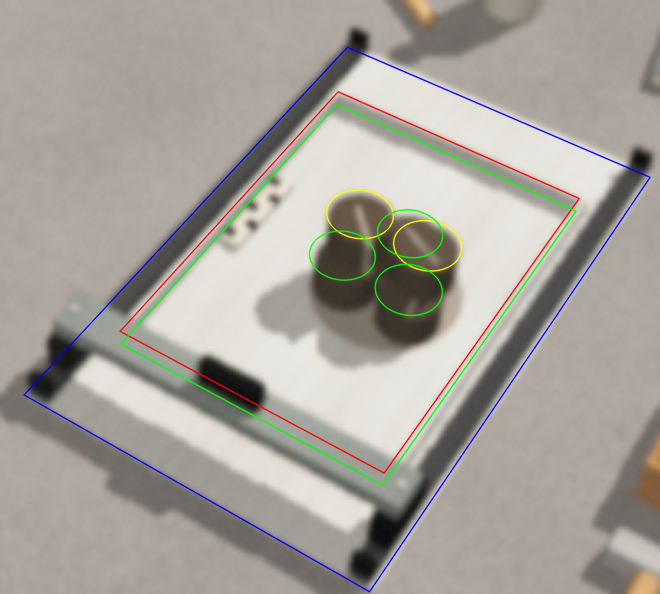

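```bash
cat >> h.py <<'E'
from scipy.spatial.transform import Rotation as Ro
def plan(x,y,z,yaw=None):
    s=readout.sense();R0=Ro.from_euler('xyz',s["ee_rot"])
    if yaw is None: yaw=YAW
    R1=Ro.from_euler('xyz',[np.pi,0,yaw])
    d=R0.inv().apply(np.array([x,y,z])-s["eef_pos"])*100
    print("t",round(s["time_s"],2),"pos",s["eef_pos"].round(4),"rot",s["ee_rot"].round(3),"F",s["ft_force"].round(1),"w",round(s["gripper_width"],4),"q6",s["joint_positions"][5].round(2))
    print("-> trans cm",d.round(2),"rot",(R0.inv()*R1).as_rotvec().round(3))
E
python3 -c "
from h import *
plan(.6184,.071,.16)
print(T2W([(-.085,.128,0),(-.085,-.122,0),(.085,.128,0),(.085,-.122,0)]).round(4), W2T([(.5463,.0493,.026),(.6166,.0487,.026),(.5831,.1084,.026)]))"
```

```text
t 0.1 pos [ 0.2529 -0.5156  0.2184] rot [-3.14  -0.     0.456] F [ 0.7 -0.2  0.3] w 0.0939 q6 -0.15
-> trans cm [ 58.64 -36.57   5.93] rot [-0.002  0.     0.433]
[[ 0.4662  0.1941  0.006 ]
 [ 0.4719 -0.0558  0.006 ]
 [ 0.6362  0.198   0.006 ]
 [ 0.6418 -0.0519  0.006 ]] [[-0.00822471 -0.01861811  0.02      ]
 [ 0.06204356 -0.02081363  0.02      ]
 [ 0.02990726  0.03963137  0.02      ]]
```

Call:
{"name": "drive_tool", "arguments": {"translation": [[58.6, -36.6, 2], [58.6, -36.6, 2], [58.6, -36.6, 2], [58.6, -36.6, 2], [58.6, -36.6, 2]], "delta_rot": [[0, 0, 0.433], [0, 0, 0.433], [0, 0, 0.433], [0, 0, 0.433], [0, 0, 0.433]], "hand": 8.0, "newtons": 20}}

```text
time_s: 0.6
eef_pos: [0.3844, -0.3042, 0.2118]
ee_rot: [-3.141, 0.0, 0.022]
ft_force: [0.8, 0.1, -0.3]
gripper_width: 0.0798
```

```bash
python3 -c "
from h import *
plan(.6184,.071,.16)"
```

```text
t 0.6 pos [ 0.3844 -0.3042  0.2118] rot [-3.141  0.     0.022] F [ 0.8  0.1 -0.3] w 0.0798 q6 0.7
-> trans cm [ 24.22 -36.99   5.2 ] rot [-0.001  0.    -0.001]
```

Call:
{"name": "drive_tool", "arguments": {"translation": [[24.2, -37.0, 4.0], [24.2, -37.0, 4.0], [24.2, -37.0, 4.0], [24.2, -37.0, 4.0], [24.2, -37.0, 4.0]], "delta_rot": [[0, 0, 0], [0, 0, 0], [0, 0, 0], [0, 0, 0], [0, 0, 0]]}}

```text
time_s: 1.1
eef_pos: [0.5159, -0.0927, 0.1893]
ee_rot: [-3.142, 0.0, 0.023]
ft_force: [0.7, -0.6, 0.2]
gripper_width: 0.0797
```

```bash
python3 -c "
from h import *
plan(.6184,.071,.16)"
```

```text
t 1.1 pos [ 0.5159 -0.0927  0.1893] rot [-3.142  0.     0.023] F [ 0.7 -0.6  0.2] w 0.0797 q6 1.21
-> trans cm [ 10.62 -16.13   2.92] rot [-0.  0.  0.]
```

Call:
{"name": "drive_tool", "arguments": {"translation": [[10.6, -16.1, 2.9], [10.6, -16.1, 2.9], [10.6, -16.1, 2.9], [10.6, -16.1, 2.9], [10.6, -16.1, 2.9]], "delta_rot": [[0, 0, 0], [0, 0, 0], [0, 0, 0], [0, 0, 0], [0, 0, 0]]}}

```text
time_s: 1.6
eef_pos: [0.6184, 0.0735, 0.1585]
ee_rot: [-3.14, 0.002, 0.029]
ft_force: [-0.9, 0.7, 0.3]
gripper_width: 0.08
```

```bash
python3 -c "
from h import *
plan(.6184,.071,.065)
crop(camera('scene'),215,90,200,180,3.3,'pics/s1.png')"
```

```text
t 1.6 pos [0.6184 0.0735 0.1585] rot [-3.14e+00  2.00e-03  2.90e-02] F [-0.9  0.7  0.3] w 0.08 q6 1.52
-> trans cm [0.02 0.26 9.35] rot [-0.002  0.002  0.006]
```

View pics/s1.png

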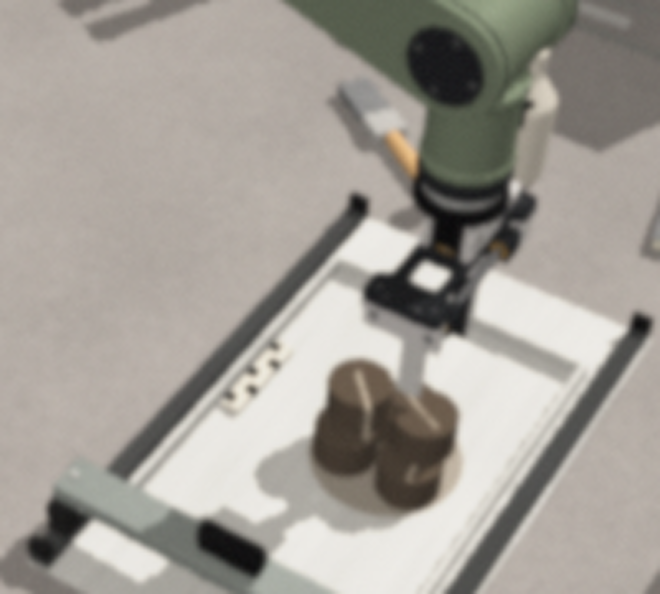

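Call:
{"name": "drive_tool", "arguments": {"translation": [[0, 0, 4.5], [0, 0, 8.5], [0, 0, 9.4], [0, 0, 9.4], [0, 0, 9.4]], "delta_rot": [[0, 0, 0], [0, 0, 0], [0, 0, 0], [0, 0, 0], [0, 0, 0]]}}

```text
time_s: 2.15
eef_pos: [0.6191, 0.0678, 0.0688]
ee_rot: [3.141, -0.003, 0.022]
ft_force: [1.3, 0.3, 1.8]
gripper_width: 0.0803
```

Call:
{"name": "drive_tool", "arguments": {"translation": [[0, 0, 0], [0, 0, 0], [0, 0, 0], [0, 0, 0], [0, 0, 0]], "delta_rot": [[0, 0, 0], [0, 0, 0], [0, 0, 0], [0, 0, 0], [0, 0, 0]], "hand": 5.0, "newtons": 25}}

```text
time_s: 2.65
eef_pos: [0.619, 0.069, 0.0685]
ee_rot: [-3.141, -0.003, 0.023]
ft_force: [-1.6, 1.5, 5.3]
gripper_width: 0.0595
```

```bash
python3 -c "
from h import *
plan(.4662,.1941,.105)"
```

```text
t 2.65 pos [0.619  0.069  0.0685] rot [-3.141e+00 -3.000e-03  2.300e-02] F [-1.6  1.5  5.3] w 0.0595 q6 1.52
-> trans cm [-14.98 -12.86  -3.68] rot [-0.    -0.003  0.   ]
```

Call:
{"name": "drive_tool", "arguments": {"translation": [[0, 0, -2], [0, 0, -6], [0, 0, -6], [0, 0, -6], [0, 0, -6]], "delta_rot": [[0, 0, 0], [0, 0, 0], [0, 0, 0], [0, 0, 0], [0, 0, 0]]}}

```text
time_s: 3.15
eef_pos: [0.6158, 0.0686, 0.1241]
ee_rot: [-3.142, 0.005, 0.023]
ft_force: [0.1, 0.4, -4.1]
gripper_width: 0.0598
```

```bash
python3 -c "
from h import *
plan(.4662,.1941,.12)
crop(camera('scene'),215,90,200,180,3.3,'pics/s2.png')"
```

```text
t 3.15 pos [0.6158 0.0686 0.1241] rot [-3.142  0.005  0.023] F [ 0.1  0.4 -4.1] w 0.0598 q6 1.52
-> trans cm [-14.67 -12.89   0.48] rot [-0.     0.005  0.   ]
```

View pics/s2.png

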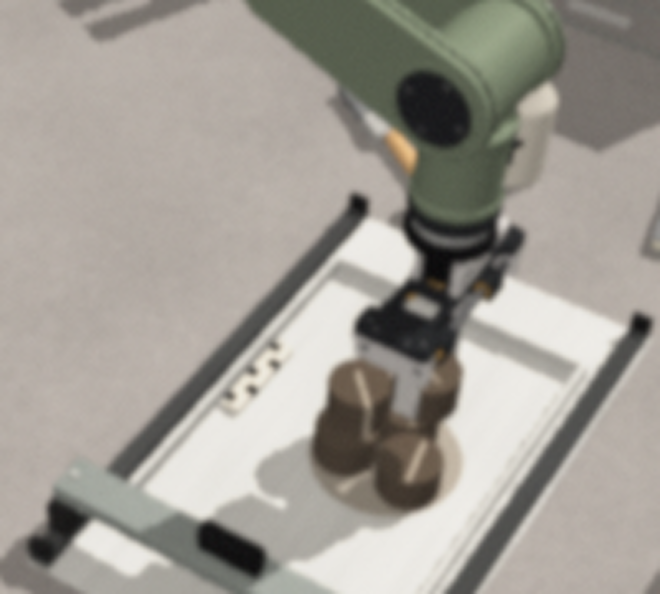

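Call:
{"name": "drive_tool", "arguments": {"translation": [[-3.7, -3.2, -1], [-8, -7, -1], [-12, -10.5, -1], [-14.7, -12.9, 0], [-14.7, -12.9, 0.5]], "delta_rot": [[0, 0, 0], [0, 0, 0], [0, 0, 0], [0, 0, 0], [0, 0, 0]]}}

```text
time_s: 3.7
eef_pos: [0.4603, 0.1966, 0.1182]
ee_rot: [3.142, 0.01, 0.028]
ft_force: [-0.4, -1.0, -3.8]
gripper_width: 0.0598
```

```bash
python3 -c "
from h import *
plan(.4662,.1941,.0295)"
```

```text
t 3.7 pos [0.4603 0.1966 0.1182] rot [3.142 0.01  0.028] F [-0.4 -1.  -3.8] w 0.0598 q6 1.77
-> trans cm [0.68 0.27 8.87] rot [0.    0.01  0.005]
```

Call:
{"name": "drive_tool", "arguments": {"translation": [[0.2, 0.2, 3], [0.2, 0.2, 6], [0.2, 0.2, 7.5], [0.2, 0.2, 8], [0.2, 0.2, 8]], "delta_rot": [[0, 0, 0], [0, 0, 0], [0, 0, 0], [0, 0, 0], [0, 0, 0]]}}

```text
time_s: 4.2
eef_pos: [0.4688, 0.1917, 0.0401]
ee_rot: [3.141, 0.003, 0.022]
ft_force: [-0.1, 0.0, -2.6]
gripper_width: 0.0597
```

```bash
python3 -c "
from h import *
plan(.4662,.1941,.0295)"
```

```text
t 4.2 pos [0.4688 0.1917 0.0401] rot [3.141e+00 3.000e-03 2.200e-02] F [-0.1  0.  -2.6] w 0.0597 q6 1.77
-> trans cm [-0.25 -0.25  1.06] rot [ 0.001  0.003 -0.   ]
```

Call:
{"name": "drive_tool", "arguments": {"translation": [[0, -0.2, 0.6], [0, -0.2, 1.0], [0, -0.2, 1.2], [0, -0.2, 1.2]], "delta_rot": [[0, 0, 0], [0, 0, 0], [0, 0, 0], [0, 0, 0]]}}

```text
time_s: 4.6
eef_pos: [0.4699, 0.1943, 0.0298]
ee_rot: [3.142, -0.0, 0.023]
ft_force: [-0.3, -0.8, -3.2]
gripper_width: 0.0597
```

Call:
{"name": "drive_tool", "arguments": {"translation": [[0, 0, 0.2], [0, 0, 0.2]], "delta_rot": [[0, 0, 0], [0, 0, 0]]}}

```text
time_s: 4.8
eef_pos: [0.4704, 0.1944, 0.0285]
ee_rot: [-3.141, -0.001, 0.023]
ft_force: [-2.3, 0.2, 0.7]
gripper_width: 0.0596
```

Call:
{"name": "drive_tool", "arguments": {"translation": [[0, 0, 0], [0, 0, 0], [0, 0, -3], [0, 0, -8], [0, 0, -12]], "delta_rot": [[0, 0, 0], [0, 0, 0], [0, 0, 0], [0, 0, 0], [0, 0, 0]], "hand": 7.6}}

```text
time_s: 5.3
eef_pos: [0.4703, 0.1944, 0.1498]
ee_rot: [-3.141, -0.001, 0.023]
ft_force: [0.2, -0.1, 1.2]
gripper_width: 0.0759
```

```bash
python3 -c "
from h import *
plan(.5497,.0689,.135)
crop(camera('scene'),215,90,200,180,3.3,'pics/s3.png');t=camera('top');cv2.imwrite('pics/top3.png',t);crop(t,165,115,190,130,4,'pics/t3.png')"
```

```text
t 5.3 pos [0.4703 0.1944 0.1498] rot [-3.141e+00 -1.000e-03  2.300e-02] F [ 0.2 -0.1  1.2] w 0.0759 q6 1.77
-> trans cm [ 7.65 12.73  1.49] rot [-0.    -0.001  0.   ]
```

View pics/s3.png

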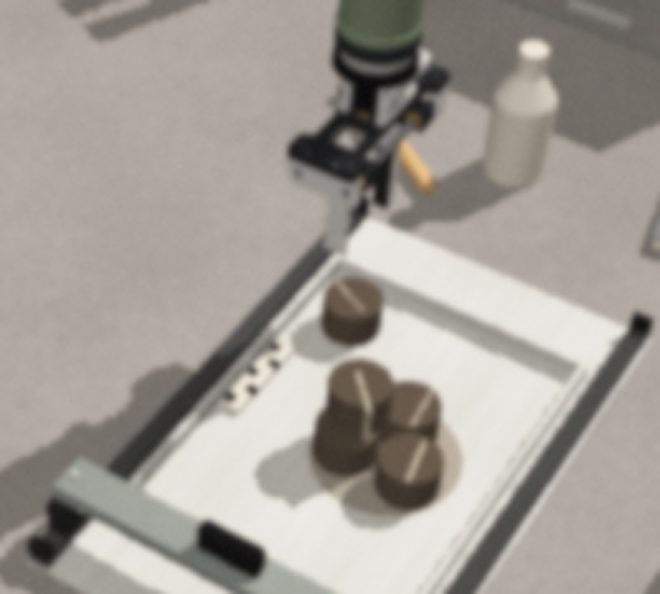

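View pics/t3.png

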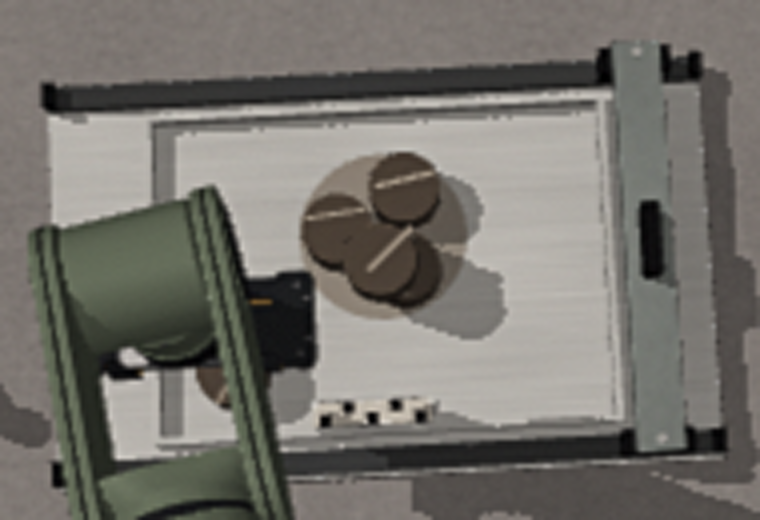

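Call:
{"name": "drive_tool", "arguments": {"translation": [[2.5, 4, 0], [5, 8, 0], [7.2, 11.5, 1], [7.7, 12.7, 1.5], [7.7, 12.7, 1.5]], "delta_rot": [[0, 0, 0], [0, 0, 0], [0, 0, 0], [0, 0, 0], [0, 0, 0]]}}

```text
time_s: 5.9
eef_pos: [0.5492, 0.0676, 0.1311]
ee_rot: [-3.141, 0.003, 0.02]
ft_force: [-1.4, 0.6, -0.3]
gripper_width: 0.0758
```

```bash
python3 -c "
from h import *
plan(.5497,.0689,.068)"
```

```text
t 5.9 pos [0.5492 0.0676 0.1311] rot [-3.141e+00  3.000e-03  2.000e-02] F [-1.4  0.6 -0.3] w 0.0758 q6 1.52
-> trans cm [ 0.07 -0.12  6.31] rot [-0.     0.003 -0.003]
```

Call:
{"name": "drive_tool", "arguments": {"translation": [[0, 0, 3], [0, 0, 5.5], [0, 0, 6.6], [0, 0, 6.6], [0, 0, 6.6]], "delta_rot": [[0, 0, 0], [0, 0, 0], [0, 0, 0], [0, 0, 0], [0, 0, 0]]}}

```text
time_s: 6.4
eef_pos: [0.5499, 0.0699, 0.0674]
ee_rot: [-3.141, -0.001, 0.024]
ft_force: [-0.1, 1.2, 0.4]
gripper_width: 0.0761
```

Call:
{"name": "drive_tool", "arguments": {"translation": [[0, 0, 0], [0, 0, 0], [0, 0, 0], [0, 0, 0]], "delta_rot": [[0, 0, 0], [0, 0, 0], [0, 0, 0], [0, 0, 0]], "hand": 5.0}}

```text
time_s: 6.8
eef_pos: [0.5508, 0.069, 0.0681]
ee_rot: [3.141, -0.002, 0.023]
ft_force: [-0.6, -0.5, 4.6]
gripper_width: 0.0594
```

Call:
{"name": "drive_tool", "arguments": {"translation": [[0, 0, -2], [0, 0, -4], [0, 0, -5], [0, 0, -5]], "delta_rot": [[0, 0, 0], [0, 0, 0], [0, 0, 0], [0, 0, 0]]}}

```text
time_s: 7.2
eef_pos: [0.5508, 0.0691, 0.1181]
ee_rot: [3.142, -0.003, 0.023]
ft_force: [0.0, 0.2, -2.6]
gripper_width: 0.0601
```

```bash
python3 -c "
from h import *
plan(.4719,-.0558,.11)
crop(camera('scene'),215,90,200,180,3.3,'pics/s4.png')"
```

```text
t 7.2 pos [0.5508 0.0691 0.1181] rot [ 3.142e+00 -3.000e-03  2.300e-02] F [ 0.   0.2 -2.6] w 0.0601 q6 1.52
-> trans cm [-8.18 12.3   0.78] rot [ 0.    -0.003 -0.   ]
```

View pics/s4.png

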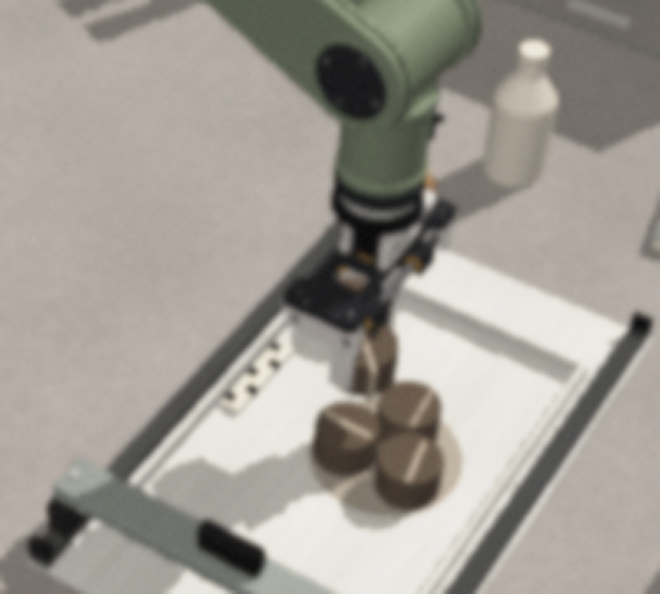

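Call:
{"name": "drive_tool", "arguments": {"translation": [[-2.4, 3.6, 0], [-5.2, 8, 0], [-7.6, 11.5, 0], [-8.2, 12.3, 0], [-8.2, 12.3, 0.5]], "delta_rot": [[0, 0, 0], [0, 0, 0], [0, 0, 0], [0, 0, 0], [0, 0, 0]]}}

```text
time_s: 7.75
eef_pos: [0.4697, -0.0567, 0.1111]
ee_rot: [-3.141, 0.001, 0.019]
ft_force: [1.1, -0.6, -2.9]
gripper_width: 0.0601
```

```bash
python3 -c "
from h import *
plan(.4719,-.0558,.028)"
```

```text
t 7.75 pos [ 0.4697 -0.0567  0.1111] rot [-3.141e+00  1.000e-03  1.900e-02] F [ 1.1 -0.6 -2.9] w 0.0601 q6 1.25
-> trans cm [ 0.23 -0.08  8.31] rot [-0.     0.001 -0.003]
```

Call:
{"name": "drive_tool", "arguments": {"translation": [[0.1, 0, 3], [0.1, 0, 6], [0.1, 0, 7.5], [0.1, 0, 8], [0.1, 0, 8]], "delta_rot": [[0, 0, 0], [0, 0, 0], [0, 0, 0], [0, 0, 0], [0, 0, 0]]}}

```text
time_s: 8.25
eef_pos: [0.4712, -0.0545, 0.0306]
ee_rot: [-3.14, 0.002, 0.024]
ft_force: [0.2, 0.0, -3.3]
gripper_width: 0.0591
```

Call:
{"name": "drive_tool", "arguments": {"translation": [[0, 0, 0.25], [0, 0, 0.3], [0, 0, 0.3]], "delta_rot": [[0, 0, 0], [0, 0, 0], [0, 0, 0]]}}

```text
time_s: 8.55
eef_pos: [0.4724, -0.0558, 0.0295]
ee_rot: [3.141, -0.002, 0.023]
ft_force: [0.8, -0.4, -3.1]
gripper_width: 0.0596
```

Call:
{"name": "drive_tool", "arguments": {"translation": [[0, 0, 0.2], [0, 0, 0.2]], "delta_rot": [[0, 0, 0], [0, 0, 0]]}}

```text
time_s: 8.75
eef_pos: [0.4726, -0.056, 0.0281]
ee_rot: [3.141, -0.002, 0.023]
ft_force: [-2.4, 0.9, 5.7]
gripper_width: 0.0593
```

Contact felt; release and rise.

Call:
{"name": "drive_tool", "arguments": {"translation": [[0, 0, 0], [0, 0, 0], [0, 0, -3], [0, 0, -8], [0, 0, -12]], "delta_rot": [[0, 0, 0], [0, 0, 0], [0, 0, 0], [0, 0, 0], [0, 0, 0]], "hand": 7.6}}

```text
time_s: 9.25
eef_pos: [0.4717, -0.0558, 0.1485]
ee_rot: [3.141, -0.001, 0.023]
ft_force: [1.2, 1.0, 1.3]
gripper_width: 0.0759
```

```bash
python3 -c "
from h import *
crop(camera('scene'),215,90,200,180,3.3,'pics/s5.png');t=camera('top');cv2.imwrite('pics/top5.png',t);crop(t,165,115,190,130,4,'pics/t5.png')"
```

```text
(no output)
```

View pics/s5.png

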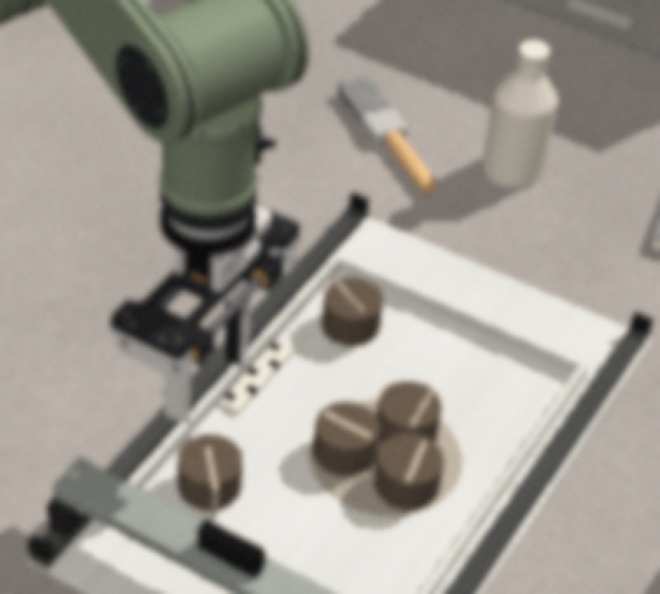

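View pics/t5.png

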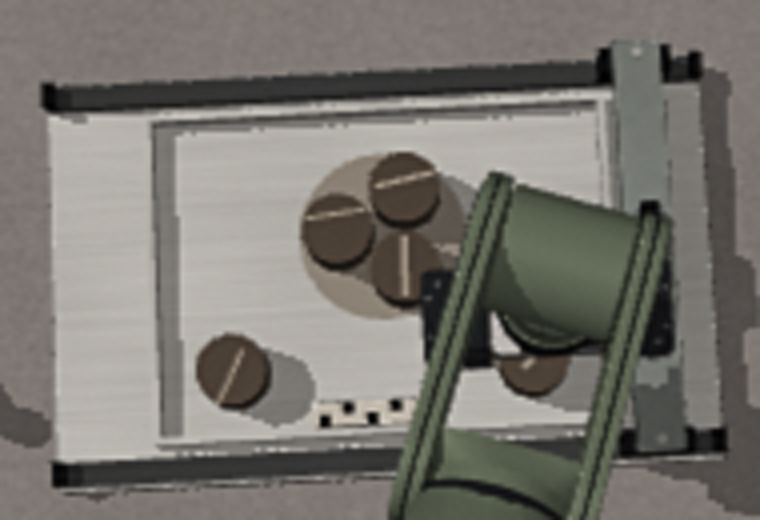

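```bash
python3 -c "
from h import *
f=lambda l,s,o:(np.array(l,float)+.5)/s-.5+np.array(o)
P=p2w('top',f([(405,187),(338,231),(405,267),(234,370)],4,(165,115)),.046);print(P.round(4));print((W2T(P)*1000).round(0))
plan(P[1,0],P[1,1],.12,YAW+np.pi/2)
"
```

```text
[[0.6194 0.0495 0.046 ]
 [0.5835 0.1061 0.046 ]
 [0.5517 0.051  0.046 ]
 [0.4692 0.1939 0.046 ]]
[[ 65. -20.  40.]
 [ 30.  37.  40.]
 [ -3. -17.  40.]
 [-82. 128.  40.]]
t 9.35 pos [ 0.4768 -0.0573  0.1534] rot [ 3.137 -0.014  0.023] F [ 0.4 -1.5 -0.3] w 0.076 q6 1.25
-> trans cm [ 11.   -16.1    3.41] rot [ 0.014 -0.007 -1.571]
```

Call:
{"name": "drive_tool", "arguments": {"translation": [[2, -3, 0], [5, -7, 0], [8, -11, 0], [10, -14, 0], [11, -16, 0]], "delta_rot": [[0, 0, -0.15], [0, 0, -0.3], [0, 0, -0.45], [0, 0, -0.6], [0, 0, -0.75]], "hand": 8.0}}

```text
time_s: 9.85
eef_pos: [0.5788, 0.1091, 0.1456]
ee_rot: [-3.141, -0.0, 0.781]
ft_force: [1.0, 0.4, 1.1]
gripper_width: 0.08
```

Call:
{"name": "drive_tool", "arguments": {"translation": [[0, 0, 0], [0, 0, 0], [0, 0, 0], [0, 0, 0], [0, 0, 0]], "delta_rot": [[0, 0, -0.15], [0, 0, -0.3], [0, 0, -0.45], [0, 0, -0.6], [0, 0, -0.75]]}}

```text
time_s: 10.35
eef_pos: [0.5773, 0.1067, 0.1455]
ee_rot: [-3.14, 0.0, 1.529]
ft_force: [0.6, -0.6, 0.5]
gripper_width: 0.08
```

```bash
python3 -c "
from h import *
plan(.5835,.1065,.09,YAW+np.pi/2)
"
```

```text
t 10.35 pos [0.5773 0.1067 0.1455] rot [-3.14   0.     1.529] F [ 0.6 -0.6  0.5] w 0.08 q6 0.08
-> trans cm [0.   0.63 5.54] rot [-0.002  0.    -0.064]
```

Call:
{"name": "drive_tool", "arguments": {"translation": [[0, 0.6, 2], [0, 0.6, 4.5], [0, 0.6, 5.5], [0, 0.6, 5.5]], "delta_rot": [[0, 0, -0.064], [0, 0, -0.064], [0, 0, -0.064], [0, 0, -0.064]]}}

```text
time_s: 10.75
eef_pos: [0.5816, 0.1063, 0.0889]
ee_rot: [-3.136, 0.0, 1.587]
ft_force: [-0.5, -0.8, 0.4]
gripper_width: 0.0799
```

```bash
python3 -c "
from h import *
plan(.5835,.1065,.028,YAW+np.pi/2)
"
```

```text
t 10.75 pos [0.5816 0.1063 0.0889] rot [-3.136  0.     1.587] F [-0.5 -0.8  0.4] w 0.0799 q6 0.02
-> trans cm [0.02 0.23 6.09] rot [-0.006  0.    -0.007]
```

Call:
{"name": "drive_tool", "arguments": {"translation": [[0, 0.15, 3], [0, 0.15, 5.2], [0, 0.15, 6.0], [0, 0.15, 6.0]], "delta_rot": [[0, 0, 0], [0, 0, 0], [0, 0, 0], [0, 0, 0]]}}

```text
time_s: 11.15
eef_pos: [0.5847, 0.1065, 0.0311]
ee_rot: [-3.14, 0.0, 1.587]
ft_force: [0.4, 1.3, 0.9]
gripper_width: 0.0799
```

Call:
{"name": "drive_tool", "arguments": {"translation": [[0, 0, 0], [0, 0, 0], [0, 0, 0], [0, 0, 0]], "delta_rot": [[0, 0, 0], [0, 0, 0], [0, 0, 0], [0, 0, 0]], "hand": 5.0}}

```text
time_s: 11.55
eef_pos: [0.587, 0.1065, 0.0334]
ee_rot: [3.138, -0.0, 1.587]
ft_force: [1.5, -0.0, 3.6]
gripper_width: 0.0595
```

Call:
{"name": "drive_tool", "arguments": {"translation": [[0, 0, -2], [0, 0, -5], [0, 0, -6], [0, 0, -6]], "delta_rot": [[0, 0, 0], [0, 0, 0], [0, 0, 0], [0, 0, 0]]}}

```text
time_s: 11.95
eef_pos: [0.5868, 0.1065, 0.0935]
ee_rot: [3.138, -0.0, 1.587]
ft_force: [1.7, -0.3, -3.1]
gripper_width: 0.0594
```

```bash
python3 -c "
from h import *
plan(.6362,.198,.088,YAW+np.pi/2)
"
```

```text
t 11.95 pos [0.5868 0.1065 0.0935] rot [ 3.138 -0.     1.587] F [ 1.7 -0.3 -3.1] w 0.0594 q6 0.02
-> trans cm [9.07 5.09 0.57] rot [ 0.004 -0.    -0.007]
```

Call:
{"name": "drive_tool", "arguments": {"translation": [[3, 1.2, 0], [7, 2.8, 0], [9, 3.6, 0], [9.1, 3.7, 0]], "delta_rot": [[0, 0, 0], [0, 0, 0], [0, 0, 0], [0, 0, 0]]}}

```text
time_s: 12.35
eef_pos: [0.6201, 0.2006, 0.0895]
ee_rot: [-3.139, -0.001, 1.59]
ft_force: [-0.7, -0.4, -3.3]
gripper_width: 0.0597
```

Call:
{"name": "drive_tool", "arguments": {"translation": [[0, 0, 3], [0, 0, 5], [0, 0, 5.5], [0, 0, 5.6]], "delta_rot": [[0, 0, 0], [0, 0, 0], [0, 0, 0], [0, 0, 0]]}}

```text
time_s: 12.75
eef_pos: [0.6193, 0.197, 0.0341]
ee_rot: [-3.138, 0.001, 1.586]
ft_force: [0.0, -0.3, -3.7]
gripper_width: 0.0595
```

```bash
python3 -c "
from h import *
plan(.6232,.1977,.0334,YAW+np.pi/2)
"
```

```text
t 12.75 pos [0.6193 0.197  0.0341] rot [-3.138e+00  1.000e-03  1.586e+00] F [ 0.  -0.3 -3.7] w 0.0595 q6 0.16
-> trans cm [0.06 0.39 0.07] rot [-0.004  0.001 -0.007]
```

Call:
{"name": "drive_tool", "arguments": {"translation": [[0, 0, 0.2], [0, 0, 0.2]], "delta_rot": [[0, 0, 0], [0, 0, 0]]}}

```text
time_s: 12.95
eef_pos: [0.6211, 0.1976, 0.0338]
ee_rot: [3.141, 0.0, 1.586]
ft_force: [0.4, -0.6, -3.0]
gripper_width: 0.0595
```

Call:
{"name": "drive_tool", "arguments": {"translation": [[0, 0, 0.1], [0, 0, 0.15]], "delta_rot": [[0, 0, 0], [0, 0, 0]]}}

```text
time_s: 13.15
eef_pos: [0.6215, 0.1979, 0.0333]
ee_rot: [3.141, 0.0, 1.587]
ft_force: [-1.2, -1.1, 3.2]
gripper_width: 0.0594
```

Call:
{"name": "drive_tool", "arguments": {"translation": [[0, 0, 0], [0, 0, 0], [0, 0, -2], [0, 0, -5], [0, 0, -7]], "delta_rot": [[0, 0, 0], [0, 0, 0], [0, 0, 0], [0, 0, 0], [0, 0, 0]], "hand": 7.0}}

```text
time_s: 13.65
eef_pos: [0.6221, 0.1983, 0.1045]
ee_rot: [3.139, -0.001, 1.587]
ft_force: [-0.2, -0.2, 0.6]
gripper_width: 0.0699
```

```bash
python3 -c "
from h import *
plan(.6194,.0495,.103)
"
```

```text
t 13.65 pos [0.6221 0.1983 0.1045] rot [ 3.139e+00 -1.000e-03  1.587e+00] F [-0.2 -0.2  0.6] w 0.0699 q6 0.16
-> trans cm [-14.88  -0.51   0.14] rot [ 0.002 -0.003  1.564]
```

Call:
{"name": "drive_tool", "arguments": {"translation": [[-4, 0, 0], [-8, -0.2, 0], [-12, -0.4, 0], [-14.5, -0.5, 0], [-14.9, -0.5, 0]], "delta_rot": [[0, 0, 0.15], [0, 0, 0.3], [0, 0, 0.45], [0, 0, 0.6], [0, 0, 0.75]], "hand": 7.8}}

```text
time_s: 14.15
eef_pos: [0.6188, 0.0457, 0.1029]
ee_rot: [3.14, -0.0, 0.827]
ft_force: [0.5, 1.1, -0.4]
gripper_width: 0.0782
```

Call:
{"name": "drive_tool", "arguments": {"translation": [[0, 0, 0], [0, 0, 0], [0, 0, 0], [0, 0, 0], [0, 0, 0]], "delta_rot": [[0, 0, 0.15], [0, 0, 0.3], [0, 0, 0.45], [0, 0, 0.6], [0, 0, 0.75]]}}

```text
time_s: 14.65
eef_pos: [0.6188, 0.049, 0.1028]
ee_rot: [3.141, -0.001, 0.081]
ft_force: [-0.4, -0.3, 0.0]
gripper_width: 0.0784
```

```bash
python3 -c "
from h import *
plan(.6194,.0495,.03)
crop(camera('scene'),215,90,200,180,3.3,'pics/s6.png')"
```

```text
t 14.65 pos [0.6188 0.049  0.1028] rot [ 3.141e+00 -1.000e-03  8.100e-02] F [-0.4 -0.3  0. ] w 0.0784 q6 1.43
-> trans cm [ 0.05 -0.05  7.28] rot [ 0.    -0.001  0.058]
```

View pics/s6.png

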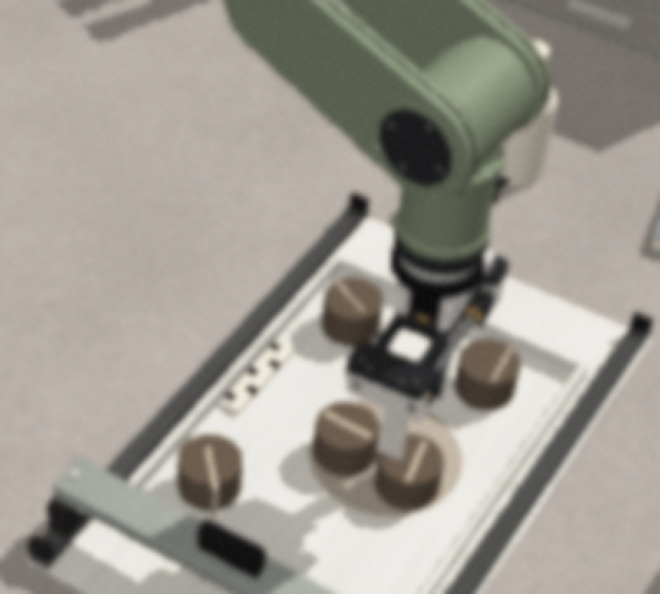

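Call:
{"name": "drive_tool", "arguments": {"translation": [[0, 0, 3], [0, 0, 5.5], [0, 0, 7], [0, 0, 7.2], [0, 0, 7.2]], "delta_rot": [[0, 0, 0.058], [0, 0, 0.058], [0, 0, 0.058], [0, 0, 0.058], [0, 0, 0.058]]}}

```text
time_s: 15.2
eef_pos: [0.6185, 0.049, 0.0303]
ee_rot: [3.142, -0.0, 0.03]
ft_force: [0.0, 0.4, 0.6]
gripper_width: 0.0778
```

Call:
{"name": "drive_tool", "arguments": {"translation": [[0, 0, 0], [0, 0, 0], [0, 0, 0], [0, 0, 0]], "delta_rot": [[0, 0, 0], [0, 0, 0], [0, 0, 0], [0, 0, 0]], "hand": 5.0}}

```text
time_s: 15.6
eef_pos: [0.6195, 0.0488, 0.0317]
ee_rot: [3.141, -0.003, 0.029]
ft_force: [-0.2, 0.5, 3.8]
gripper_width: 0.0596
```

Call:
{"name": "drive_tool", "arguments": {"translation": [[0, 0, -2], [0, 0, -5], [0, 0, -6], [0, 0, -6]], "delta_rot": [[0, 0, 0], [0, 0, 0], [0, 0, 0], [0, 0, 0]]}}

```text
time_s: 16.0
eef_pos: [0.6198, 0.049, 0.0921]
ee_rot: [3.141, -0.004, 0.029]
ft_force: [0.2, -1.1, -2.1]
gripper_width: 0.0595
```

```bash
python3 -c "
from h import *
plan(.6418,-.0519,.0903)"
```

```text
t 16.0 pos [0.6198 0.049  0.0921] rot [ 3.141 -0.004  0.029] F [ 0.2 -1.1 -2.1] w 0.0595 q6 1.48
-> trans cm [ 1.9  10.15  0.19] rot [ 0.    -0.004  0.006]
```

Call:
{"name": "drive_tool", "arguments": {"translation": [[0.7, 4, 0], [1.5, 8, 0], [1.9, 10.1, 0], [1.9, 10.1, 0], [1.9, 10.1, 1]], "delta_rot": [[0, 0, 0], [0, 0, 0], [0, 0, 0], [0, 0, 0], [0, 0, 0]]}}

```text
time_s: 16.5
eef_pos: [0.6404, -0.0516, 0.0797]
ee_rot: [-3.141, -0.0, 0.028]
ft_force: [0.1, 0.2, -2.7]
gripper_width: 0.0598
```

Call:
{"name": "drive_tool", "arguments": {"translation": [[0, 0, 3], [0, 0, 4.5], [0, 0, 4.8], [0, 0, 4.8]], "delta_rot": [[0, 0, 0], [0, 0, 0], [0, 0, 0], [0, 0, 0]]}}

```text
time_s: 16.9
eef_pos: [0.6386, -0.0498, 0.0305]
ee_rot: [-3.14, 0.004, 0.03]
ft_force: [0.3, -1.1, -2.4]
gripper_width: 0.0598
```

Call:
{"name": "drive_tool", "arguments": {"translation": [[0, 0, 0], [0, 0, 0.1]], "delta_rot": [[0, 0, 0], [0, 0, 0]]}}

```text
time_s: 17.1
eef_pos: [0.6402, -0.0509, 0.031]
ee_rot: [-3.142, -0.0, 0.029]
ft_force: [0.5, 0.3, -3.3]
gripper_width: 0.0596
```

Call:
{"name": "drive_tool", "arguments": {"translation": [[0, 0, 0.1], [0, 0, 0.15]], "delta_rot": [[0, 0, 0], [0, 0, 0]]}}

```text
time_s: 17.3
eef_pos: [0.6403, -0.0512, 0.0301]
ee_rot: [-3.141, -0.0, 0.029]
ft_force: [-1.6, 1.6, 0.3]
gripper_width: 0.0594
```

Call:
{"name": "drive_tool", "arguments": {"translation": [[0, 0, 0], [0, 0, 0], [0, 0, -2], [0, 0, -6], [0, 0, -10]], "delta_rot": [[0, 0, 0], [0, 0, 0], [0, 0, 0], [0, 0, 0], [0, 0, 0]], "hand": 7.2}}

```text
time_s: 17.8
eef_pos: [0.6396, -0.0515, 0.1302]
ee_rot: [-3.141, 0.002, 0.029]
ft_force: [0.8, -0.8, -0.3]
gripper_width: 0.0722
```

Call:
{"name": "drive_tool", "arguments": {"translation": [[-2, 6, -3], [-4, 10, -4], [-6, 14, -4], [-8, 19, -4], [-8, 24, -4]], "delta_rot": [[0, 0, 0], [0, 0, 0], [0, 0, 0], [0, 0, 0], [0, 0, 0]]}}

```text
time_s: 18.3
eef_pos: [0.5664, -0.2826, 0.171]
ee_rot: [3.141, -0.001, 0.029]
ft_force: [0.7, -0.7, -0.3]
gripper_width: 0.072
```

```bash
python3 -c "
from h import *
plan(.56,-.149,.14)
crop(camera('scene'),215,90,200,180,3.3,'pics/s7.png');t=camera('top');cv2.imwrite('pics/top7.png',t);crop(t,165,115,190,130,4,'pics/t7.png')"
```

```text
t 18.3 pos [ 0.5664 -0.2826  0.171 ] rot [ 3.141e+00 -1.000e-03  2.900e-02] F [ 0.7 -0.7 -0.3] w 0.072 q6 0.94
-> trans cm [ -0.26 -13.37   3.09] rot [ 0.001 -0.001  0.006]
```

View pics/s7.png

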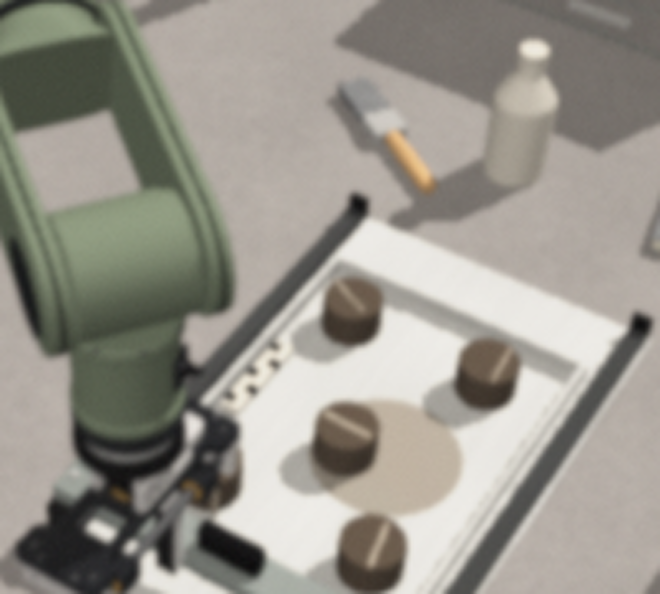

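View pics/t7.png

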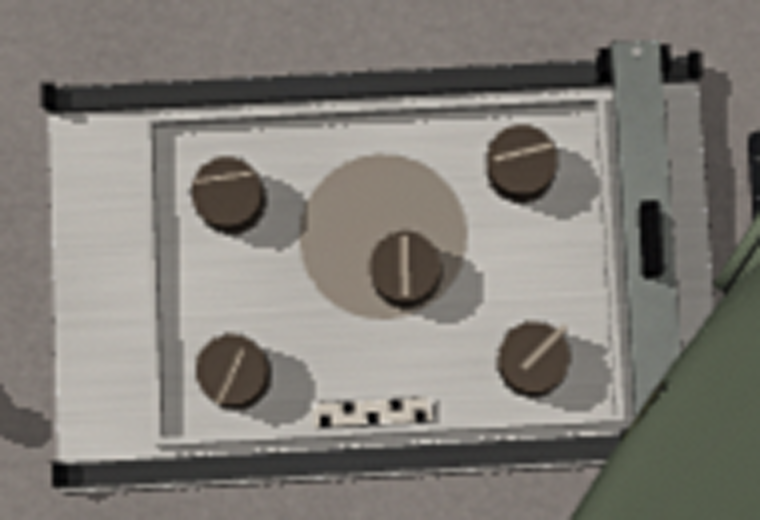

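```bash
python3 -c "
from h import *
from scipy.spatial.distance import pdist
f=lambda l,s,o:(np.array(l,float)+.5)/s-.5+np.array(o)
P=p2w('top',f([(523,160),(228,191),(405,267),(234,370),(535,357)],4,(165,115)),.046);print((W2T(P)*1000).round(0),(pdist(P)*1000).round())
"
```

```text
[[  83. -120.   40.]
 [  69.  127.   40.]
 [  -3.  -17.   40.]
 [ -82.  128.   40.]
 [ -83. -121.   40.]] [248. 134. 297. 167. 161. 151. 291. 165. 131. 249.]
```

Call:
{"name": "drive_tool", "arguments": {"translation": [[0, -4, 0], [-0.2, -8.5, 1], [-0.3, -12, 2], [-0.3, -13.3, 3], [-0.3, -13.4, 3]], "delta_rot": [[0, 0, 0.006], [0, 0, 0.006], [0, 0, 0.006], [0, 0, 0.006], [0, 0, 0.006]], "hand": 3.8}}

```text
time_s: 18.9
eef_pos: [0.5599, -0.1448, 0.1383]
ee_rot: [-3.14, 0.003, 0.026]
ft_force: [-0.4, -0.8, -0.2]
gripper_width: 0.0386
```

```bash
python3 -c "
from h import *
crop(camera('scene'),215,190,200,180,3.3,'pics/s8.png')
plan(.5607,-.149,.090)
"
```

```text
t 18.95 pos [ 0.5608 -0.1464  0.1392] rot [3.141e+00 1.000e-03 2.500e-02] F [ 0.2  0.2 -0.5] w 0.0383 q6 1.14
-> trans cm [-0.01  0.26  4.92] rot [0.    0.001 0.002]
```

View pics/s8.png

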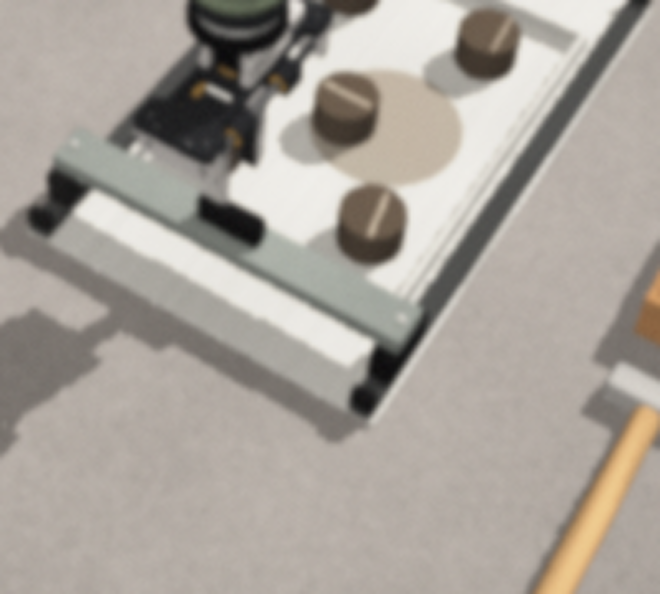

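```bash
python3 -c "
from h import *
s=np.array([[231.,384]]);print(p2w('scene',(s+.5)/3.3-.5+[215,140],.086))
print(p2w('top',(np.array([[651.,238]])+.5)/4-.5+[165,115],.095))
tip=readout.sense()['eef_pos']+[0,0,-.014]
print((w2p('scene',[tip+[0,-.026,0],tip+[0,.026,0]])-[215,190])*3.3)
"
```

```text
[[ 0.56378176 -0.15549915  0.086     ]]
[[ 0.56124193 -0.14920333  0.095     ]]
[[215.41275353 200.11092596]
 [251.98606777 158.67188816]]
```

Call:
{"name": "drive_tool", "arguments": {"translation": [[0, 0.5, 0], [0, 0.5, 2], [0, 0.5, 4], [0, 0.5, 4.8], [0, 0.5, 4.8]], "delta_rot": [[0, 0, 0], [0, 0, 0], [0, 0, 0], [0, 0, 0], [0, 0, 0]]}}

```text
time_s: 19.45
eef_pos: [0.5604, -0.1533, 0.0907]
ee_rot: [-3.141, 0.002, 0.021]
ft_force: [-0.5, -0.2, -0.1]
gripper_width: 0.038
```

```bash
python3 -c "
from h import *
crop(camera('scene'),215,190,200,180,3.3,'pics/s9.png')
plan(.5607,-.149,.090)
"
```

```text
t 19.5 pos [ 0.5612 -0.1534  0.0918] rot [3.141 0.    0.021] F [ 0.4  0.6 -0.5] w 0.0379 q6 1.13
-> trans cm [-0.04 -0.44  0.18] rot [ 0.     0.    -0.001]
```

View pics/s9.png

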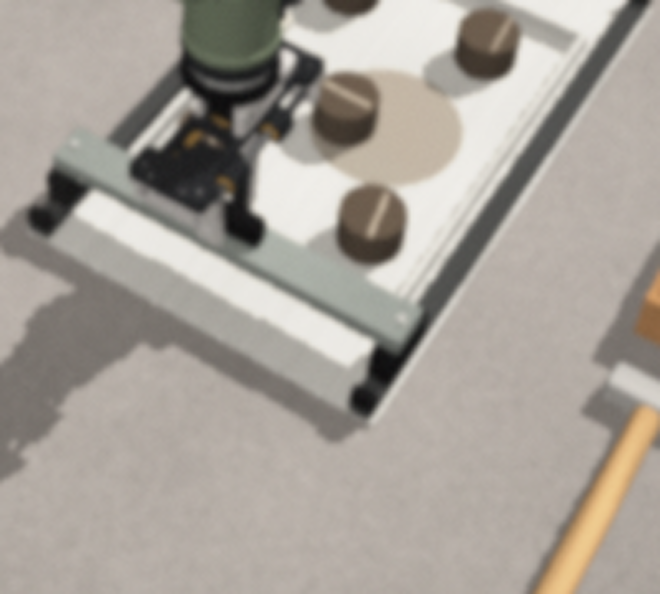

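Call:
{"name": "drive_tool", "arguments": {"translation": [[0, 0, 0], [0, 0, 0], [0, -1.5, 0], [0, -3.5, 0], [0, -6, 0]], "delta_rot": [[0, 0, 0], [0, 0, 0], [0, 0, 0], [0, 0, 0], [0, 0, 0]], "hand": 2.2, "newtons": 5}}

```text
time_s: 20.0
eef_pos: [0.5608, -0.0932, 0.0931]
ee_rot: [3.138, -0.003, 0.022]
ft_force: [1.5, -4.6, 0.5]
gripper_width: 0.0223
```

```bash
python3 -c "
from h import *
crop(camera('scene'),215,190,200,180,3.3,'pics/s10.png')
plan(.5488,.303,.090)
"
```

```text
t 20.05 pos [ 0.56   -0.0883  0.0927] rot [-3.14e+00 -1.00e-03  2.40e-02] F [-0.1  2.1  0.1] w 0.0222 q6 1.24
-> trans cm [ -0.16 -39.14   0.32] rot [-0.001 -0.001  0.002]
```

View pics/s10.png

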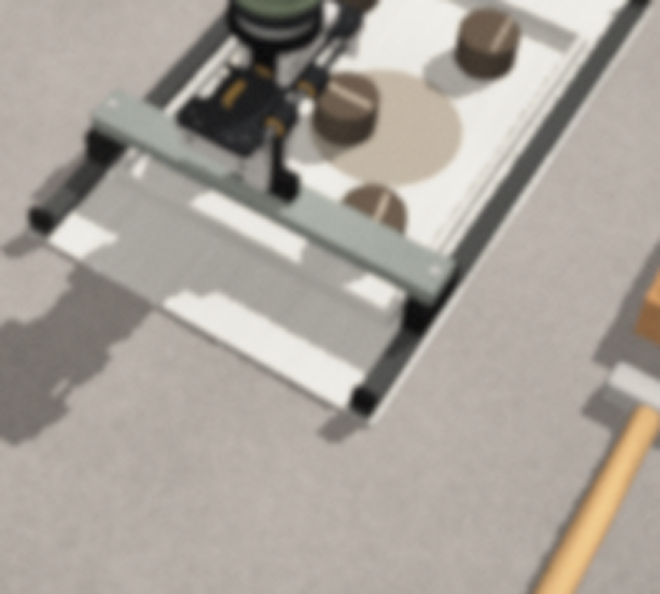

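The bar follows, staying above the core at (373,205). Continue.

Call:
{"name": "drive_tool", "arguments": {"translation": [[0, -2, 0], [0, -4, 0], [0, -6.5, 0], [0, -9, 0], [0, -11.5, 0]], "delta_rot": [[0, 0, 0], [0, 0, 0], [0, 0, 0], [0, 0, 0], [0, 0, 0]]}}

```text
time_s: 20.55
eef_pos: [0.5574, 0.0227, 0.0926]
ee_rot: [3.139, -0.001, 0.023]
ft_force: [-1.3, -3.7, 0.4]
gripper_width: 0.0223
```

Call:
{"name": "drive_tool", "arguments": {"translation": [[0, -2.5, 0], [0, -5, 0], [0, -7.5, 0], [0, -10, 0], [0, -12.5, 0]], "delta_rot": [[0, 0, 0], [0, 0, 0], [0, 0, 0], [0, 0, 0], [0, 0, 0]]}}

```text
time_s: 21.05
eef_pos: [0.5543, 0.1478, 0.0926]
ee_rot: [3.139, -0.001, 0.024]
ft_force: [-0.4, -4.3, 2.3]
gripper_width: 0.0222
```

```bash
python3 -c "
from h import *
crop(camera('scene'),215,90,200,180,3.3,'pics/s11.png')
plan(.5488,.303,.092)
"
```

```text
t 21.1 pos [0.554  0.152  0.0926] rot [-3.14e+00 -1.00e-03  2.60e-02] F [-0.   2.3  0.4] w 0.022 q6 1.66
-> trans cm [ -0.13 -15.11   0.09] rot [-0.002 -0.001  0.003]
```

View pics/s11.png

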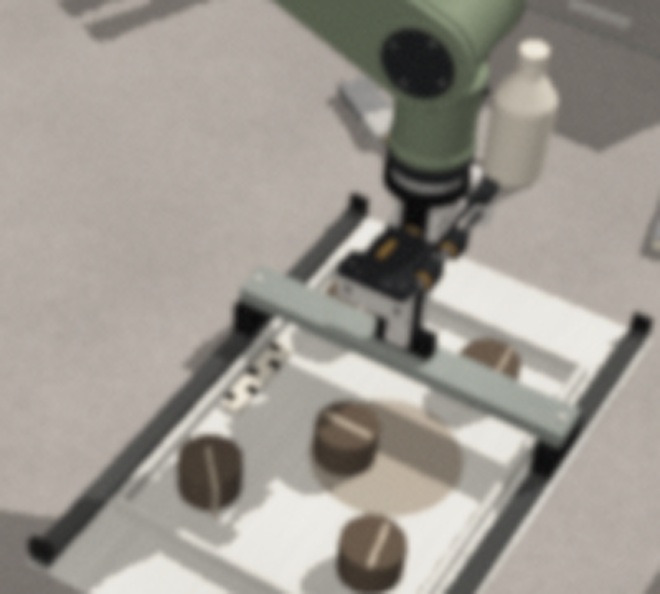

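```bash
python3 -c "
from h import *
print(p2w('top',[(127,210)],0.0),p2w('top',[(116,200)],.16),p2w('scene',[(371,143)],0))"
```

```text
[[0.4739653  0.52492542 0.        ]] [[0.48498892 0.50735967 0.16      ]] [[0.49342454 0.50336078 0.        ]]
```

Bottle is at about y=0.51, well clear. Finish the slide.

Call:
{"name": "drive_tool", "arguments": {"translation": [[0, -2.5, 0], [0, -5, 0], [0, -7.5, 0], [0, -10, 0], [0, -12, 0]], "delta_rot": [[0, 0, 0], [0, 0, 0], [0, 0, 0], [0, 0, 0], [0, 0, 0]]}}

```text
time_s: 21.6
eef_pos: [0.5513, 0.2677, 0.0922]
ee_rot: [3.14, 0.0, 0.024]
ft_force: [-0.9, -3.5, 1.7]
gripper_width: 0.0223
```

Call:
{"name": "drive_tool", "arguments": {"translation": [[0, -1, 0], [0, -2, 0], [0, -2.7, 0], [0, -3.2, 0], [0, -3.2, 0]], "delta_rot": [[0, 0, 0], [0, 0, 0], [0, 0, 0], [0, 0, 0], [0, 0, 0]]}}

```text
time_s: 22.1
eef_pos: [0.5508, 0.3004, 0.0916]
ee_rot: [-3.14, -0.0, 0.023]
ft_force: [0.5, -0.0, -0.1]
gripper_width: 0.0222
```

Call:
{"name": "drive_tool", "arguments": {"translation": [[0, -0.4, 0], [0, -0.8, 0], [0, -0.8, 0]], "delta_rot": [[0, 0, 0], [0, 0, 0], [0, 0, 0]]}}

```text
time_s: 22.4
eef_pos: [0.5506, 0.3074, 0.0915]
ee_rot: [3.141, 0.0, 0.023]
ft_force: [-0.1, -3.2, 0.6]
gripper_width: 0.022
```

Call:
{"name": "drive_tool", "arguments": {"translation": [[0, -0.3, 0], [0, -0.6, 0], [0, -0.6, 0]], "delta_rot": [[0, 0, 0], [0, 0, 0], [0, 0, 0]]}}

```text
time_s: 22.7
eef_pos: [0.5506, 0.3107, 0.0915]
ee_rot: [3.136, 0.001, 0.023]
ft_force: [-0.5, -10.3, 2.9]
gripper_width: 0.0285
```

Call:
{"name": "drive_tool", "arguments": {"translation": [[0, 0, 0], [0, 0, 0], [0, 0, 0], [0, 0, -3], [0, 0, -7]], "delta_rot": [[0, 0, 0], [0, 0, 0], [0, 0, 0], [0, 0, 0], [0, 0, 0]], "hand": 4.8}}

```text
time_s: 23.2
eef_pos: [0.548, 0.3135, 0.1593]
ee_rot: [3.14, 0.007, 0.023]
ft_force: [-0.1, -0.5, 1.1]
gripper_width: 0.0482
```

Call:
{"name": "drive_tool", "arguments": {"translation": [[0, 2, -5], [0, 5, -9], [0, 10, -11], [0, 15, -11], [0, 20, -11]], "delta_rot": [[0, 0, 0], [0, 0, 0], [0, 0, 0], [0, 0, 0], [0, 0, 0]]}}

```text
time_s: 23.7
eef_pos: [0.5556, 0.1197, 0.2739]
ee_rot: [-3.141, -0.005, 0.025]
ft_force: [1.6, -1.0, 0.4]
gripper_width: 0.0479
```

Call:
{"name": "drive_tool", "arguments": {"translation": [[0, 5, 0], [0, 10, 0], [0, 15, 0], [0, 20, 0], [0, 25, 0]], "delta_rot": [[0, 0, 0], [0, 0, 0], [0, 0, 0], [0, 0, 0], [0, 0, 0]]}}

```text
time_s: 24.2
eef_pos: [0.5607, -0.131, 0.272]
ee_rot: [-3.141, -0.002, 0.023]
ft_force: [0.6, 0.2, -0.5]
gripper_width: 0.0482
```

Call:
{"name": "drive_tool", "arguments": {"translation": [[0, 4, 0], [0, 8, 0], [0, 10, 0], [0, 10, 0], [0, 10, 0]], "delta_rot": [[0, 0, 0], [0, 0, 0], [0, 0, 0], [0, 0, 0], [0, 0, 0]]}}

```text
time_s: 24.7
eef_pos: [0.563, -0.2284, 0.2715]
ee_rot: [-3.14, 0.0, 0.023]
ft_force: [0.1, 0.0, -0.2]
gripper_width: 0.048
```

```bash
python3 -c "
from h import *
s=camera('scene');cv2.imwrite('pics/scene12.png',s)
t=camera('top');cv2.imwrite('pics/top12.png',t);crop(t,165,115,190,130,4,'pics/t12.png')
plan(.5488,.303,.092)
"
```

```text
t 24.8 pos [ 0.5631 -0.2276  0.2717] rot [-3.141 -0.     0.025] F [-0.6  0.4  0.5] w 0.0481 q6 1.02
-> trans cm [ -0.11 -53.07  18.03] rot [-0.001 -0.     0.002]
```

View pics/t12.png

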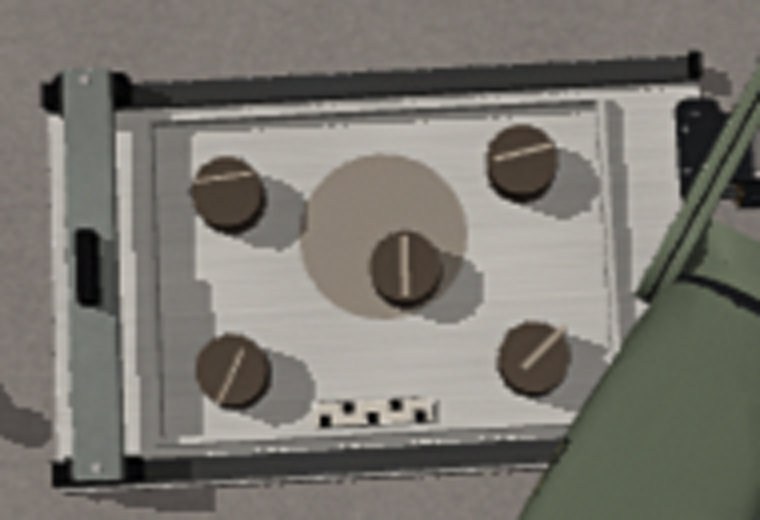

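View pics/scene12.png

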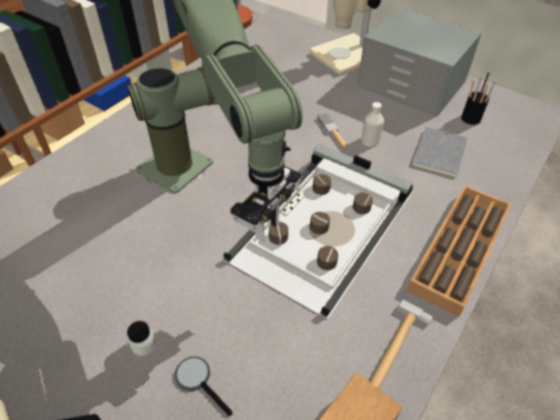

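```bash
python3 -c "
from h import *
P=p2w('top',(np.array([[651.,238],[88,267]])+.5)/4-.5+[165,115],.098);print(P,np.linalg.norm(P[1]-P[0]))
r.close_job()"
```

```text
[[ 0.56065624 -0.1488916   0.098     ]
 [ 0.54878566  0.30368298  0.098     ]] 0.4527302291960079
the job is handed in; nothing more can be done
```

The five cores are spread in the five-of-a-die layout. The scan bar is at its far stop and released. I handed the job in at about 25 s of the 72 s allowed.

- **Cores:** I moved four of them to the corners and left the one already near the middle where it stood. Measured from the top picture, in the tray's frame, the corners are at (83, -120), (69, 127), (-82, 128) and (-83, -121) mm and the middle one at (-3, -17) mm. The smallest centre distance is 131 mm, against the 117 mm needed. All five look flat on the floor.
- **Scan bar:** I pushed it by its fin with loosely closed fingers. The bar passed over the cores without a jump in force (about 4 N, in line with its own friction). At the far end the force rose to about 10 N, which I took as the stop. The pictures show about 453 mm of travel and the bar's foot against the end block.
- **Arm and bystanders:** The arm is clear of everything. The scale bar, brush, bottle, jar and lens look unmoved, though I only checked this by eye.

**Disagreements:** The two cameras differed by about 6 mm on the fin's starting position along y. My outline of the tray's outer edge also missed the picture by about 5 mm at the +y end. Both are within the margins left around the cores. The bar's end position rests on the force rise and the picture, because its travel could not be read out directly.

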